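# Load bud vases into the delivery carrier

## Task

Pack the delivery carrier, whose slots are made for the middle of the three sizes of bud vase: slide its keeper rail fully open by the knob, put every middle-size vase that is on the bench into a slot of its own, standing with its foot under the slotted board and its barrel pushed fully home to the end of the slot, and then slide the keeper rail fully shut. Leave the thick and the thin vases and the other things on the bench where they are, and knock no glass over.

Things in the scene. Friction and masses are not known exactly. Their poses are not given: they have to be found in the camera images.
- vase1: a middle-size bud vase of green glass, 0.14 to 0.23 kg, round, loose on the bench: straight barrel 26 mm in diameter on a flat foot 48 mm wide and 8 mm thick, plain rim, 112 mm tall. Origin: centre of the foot's underside, z up the barrel. Three or four of vase1 to vase4 are present; any may go in any slot.
- vase2: a middle-size bud vase of green glass, 0.14 to 0.23 kg, round, loose on the bench: straight barrel 26 mm in diameter on a flat foot 48 mm wide and 8 mm thick, plain rim, 112 mm tall. Origin: centre of the foot's underside, z up the barrel. Three or four of vase1 to vase4 are present; any may go in any slot.
- vase3: a middle-size bud vase of green glass, 0.14 to 0.23 kg, round, loose on the bench: straight barrel 26 mm in diameter on a flat foot 48 mm wide and 8 mm thick, plain rim, 112 mm tall. Origin: centre of the foot's underside, z up the barrel. Three or four of vase1 to vase4 are present; any may go in any slot.
- vase4: a middle-size bud vase of green glass, 0.14 to 0.23 kg, round, loose on the bench: straight barrel 26 mm in diameter on a flat foot 48 mm wide and 8 mm thick, plain rim, 112 mm tall. Origin: centre of the foot's underside, z up the barrel. Three or four of vase1 to vase4 are present; any may go in any slot.
- thick1: a thick bud vase of the same glass and shape: barrel 36 mm, foot 58 mm in diameter, 128 mm tall; too thick for the slots; stays where it is. Origin: centre of the foot's underside.
- thick2: a thick bud vase of the same glass and shape: barrel 36 mm, foot 58 mm in diameter, 128 mm tall; too thick for the slots; stays where it is. Origin: centre of the foot's underside.
- thin1: a thin bud vase of the same glass and shape: barrel 18 mm, foot 38 mm in diameter, 98 mm tall; not for this carrier; stays where it is. Origin: centre of the foot's underside.
- carrier: wooden carrier fixed to the bench, 304 mm wide (y), place and yaw vary. Origin: on the bench below the middle of the row of seats; x from the open front (robot side) to back, y left. Dark floor, top at z 16: under the slots from x -26 back, and as a loading apron, x -105 to -41, y within 152. White slotted board above it: z 29 to 37, x -28 to 42. End panels at y +/-140 to 152, 76 high.
- slot1 (a point): seat of slot 1 (carrier y -105 mm): where the centre of the foot's underside is when the barrel touches the slot's end; 16 mm above the bench, axes as the carrier's. The slot is 32 mm wide, runs straight along x from its mouth at x -28 to its end at x +13 mm; the tongues beside it are rounded at the mouth (radius 19 mm, outermost two 9); the foot has 5 mm of headroom under the slotted board.
- slot2 (a point): seat of slot 2 (carrier y -35 mm): where the centre of the foot's underside is when the barrel touches the slot's end; 16 mm above the bench, axes as the carrier's. The slot is 32 mm wide, runs straight along x from its mouth at x -28 to its end at x +13 mm; the tongues beside it are rounded at the mouth (radius 19 mm, outermost two 9); the foot has 5 mm of headroom under the slotted board.
- slot3 (a point): seat of slot 3 (carrier y +35 mm): where the centre of the foot's underside is when the barrel touches the slot's end; 16 mm above the bench, axes as the carrier's. The slot is 32 mm wide, runs straight along x from its mouth at x -28 to its end at x +13 mm; the tongues beside it are rounded at the mouth (radius 19 mm, outermost two 9); the foot has 5 mm of headroom under the slotted board.
- slot4 (a point): seat of slot 4 (carrier y +105 mm): where the centre of the foot's underside is when the barrel touches the slot's end; 16 mm above the bench, axes as the carrier's. The slot is 32 mm wide, runs straight along x from its mouth at x -28 to its end at x +13 mm; the tongues beside it are rounded at the mouth (radius 19 mm, outermost two 9); the foot has 5 mm of headroom under the slotted board.
- keeper (a joint): keeper rail sliding along the carrier's front: 0 shut, 0.035 m open, towards carrier +y; end stops, 2 N friction; starts within 8 mm of shut. Steel bar, carrier x -40 to -27 mm, in the gap between floor and apron, top at z 15.5 mm, with four steel pegs 8 mm thick at x -34 mm, tops at z 46 mm: shut, one stands before the middle of each slot; open, midway between slots, 62 mm clear for the foot.
- knob (a point): centre of the keeper rail's knob, an upright dark wooden grip 20 mm in diameter and 28 mm high, from z 34 to 62 mm, on the rail beyond the carrier's +y end panel, at x -34 mm, y 188 mm in the carrier's frame when shut; moves with the rail.
- paperweight: clear glass paperweight dome, 64 mm across, 46 mm high, loose among the vases. Origin under its centre.
- block: wooden shaping cup, 84 mm across, 45 mm high with a handle 130 mm long, loose, beyond the carrier. Origin under the cup.
- wax: cake of beeswax, 60 mm across, 32 mm high, loose, beyond the carrier. Origin under its centre.
- tin: open aluminium cup, 74 mm across, 85 mm high, loose, beyond the vases. Origin under its centre.
- fritjar: glass jar with a steel cap, 68 mm across, 100 mm high, loose, to the right of the carrier. Origin under its centre.
Things that resemble listed ones, but are neither listed nor needed, are in the scene too. What is shaped like the vase4 but purple is not meant.

How it is judged:
By the outcome, as a careful person would: the job done as asked, in the order asked, and still so for the second after the job is handed in, with the robot touching nothing.
Of vase1, vase2, vase3, vase4 only 3 to 4 are there at a start; the rules pass over those that are not, and their reading is None.
At some moment in a run one of vase1, vase2, vase3, vase4 may be knocked a few centimetres aside while the robot is not near it.
It also fails if it takes over 210 s, if anything falls off the work surface, if the arm or the gripper's body presses on something with over 40 N, if the wrist force passes 120 N, or if a joint passes its speed limit or range.

## Robot

A 7-joint arm with a two-finger parallel gripper is mounted at the origin on the work surface. World frame = base frame: x ahead of the robot, y to its left, z up, the work surface at z = 0. Lengths are in m, angles in rad, forces in N, time in s.
With the tool pointing down it reaches from about 0.4 to 0.875 m from the base axis. Payload 19.3 kg.
Tool frame: the origin (TCP) lies midway between the tips of the shut fingers; the grasp point (between the pads) lies 19 mm behind it; z points along the fingers, y is the line along which they close (so a half turn about z gives the same grasp; the last joint's range is limited). The gripper opens to 85 mm and grips with 20 to 120 N. Pads are 22 mm wide; open, the fingers measure 114 mm over their backs; the gripper's body (76 mm by 85 mm) begins 54 mm behind the grasp point. The pads swing forward as they close: fully open they stand 13 mm farther back than shut.
Start: joints at [-1.234, 0.521, -0.036, 1.599, 0.021, 1.021, -0.113], TCP at [0.247, 0.574, 0.231] pointing down, gripper open.
Joint ranges: [-2.91, 2.91], [-0.3, 2.13], [-1.5, 1.42], [0.17, 2.43], [-1.26, 4.41], [0.16, 1.93], [-2.52, 2.52]. Speed limits (rad/s): [1.89, 1.89, 2.39, 2.39, 3.01, 3.01, 3.01].

## Interface

Orientations are given as [roll, pitch, yaw] about the fixed x, y, z axes, in that order (R = Rz(yaw) Ry(pitch) Rx(roll)).
In Python, from workcell import telemetry, grab_frame, calibration, bot, outline_of, landmark_of gives the robot as it stands. The module is installed in compiled form; this text tells all that it offers.
- The arm moves only by the shell command python3 -m inch 'ROWS' [FORCE]. ROWS is JSON, a list of rows, each a list of 7 numbers: the shift along the tool's x, y, z in m, then the turn, a rotation vector about the tool's x, y, z in rad, then the closure, from 0 (fully open) to 1 (shut). A call has 1 to 5 rows; each row shifts and turns the commanded pose from where the row before left it, along the tool's axes as they then stand; what a row does not reach is not made up. A row lasts 1/10 s, in which the tool goes at most 50 mm and 8.59 degrees, less where a joint would pass 70% of its speed; a pose out of reach is approached as far as the arm can. A call is refused whole if a number of a shift passes 0.05 or a number of a turn 0.15, either way. A call with a gripper value outside its range is refused whole. The fingers move at their own pace and stop on an object; FORCE is the grip in N (left out, the last holds). Time passes only in rows, so rows that do not move let the fingers close. It gives the time, the measured TCP pose, the force, the opening and the grip force at its end, in the units of the state.
- telemetry.observe(): the state, without advancing time (a new reading comes with each control period).
- grab_frame(name): name is "scene" or "top" or "wrist"; returns the picture (400x640x3 uint8, red, green, blue); there is no depth.
- calibration(name): a dict with "fovy" (degrees; the focal length in pixels is half the picture's height over the tangent of half this angle, whatever the lens; pixels are square), "cx", "cy" (the principal point, pixels), "pose" (4x4, takes a point from camera to world coordinates). Camera axes: x right, y down, z forward; pixel columns grow to the right and rows downward; lengths in m; the calibration is good to about 2 mm. A picture is of the moment at which its call begins: read the wrist's pose just before it. calibration takes no time and is no camera call; for the wrist camera it gives the pose at the moment of the call.
- bot.job_done(): hands the job in; it is judged then, once.
Trained networks look in the newest picture that a camera, given by its name, has taken for a name from the list of things; names that differ only in an ending like _2 or _b are one class to them, and where a whole thing is asked for, a point or a joint stands for the part that bears it (a point fixed in the world has none). Each returns a list of dicts, best first, with "score" (0 to 1); they miss things now and then, are a little off and sometimes report something else, mostly with a low value. They report only what shows in the picture. A call takes as long as a camera call. They do not tell look-alikes from the thing itself.
- outline_of(label, camera): "region" (400x640 bool, what is visible of it) and "rect" ([left, top, right, bottom] in pixels, round what is visible of it).
- landmark_of(label, camera): "xy" ([column, row] in pixels: a listed point, or the origin of a listed thing).
The state is a dict: "clock": time; "qpos": joint angles; "qd": joint speeds; "joint_efforts": joint torques, N m; "position": TCP position; "tool_rot": TCP orientation; "force": force on the tool from outside, world axes, zero at the start; "moment": the same for the moment, N m; "grip_width": finger opening in m; "finger_force": force on a finger pad.
Only numpy, scipy, OpenCV 4.12 (cv2) and the standard library are available. Lean on these libraries where they do the work, as an engineer would, in place of code of your own. Each camera call takes 0.05 s, during which the arm holds its last target. There are 200 camera calls.

## Working session

There is one attempt and no reset: what is moved stays moved. The work goes in short steps, Python scripts to look and compute and a shell command to move; the robot and the scene stay as the last step left them, time stands still between calls to the robot, and variables do not carry over. Pictures are saved under pics/ and viewed, at most 14 in all, crops included, and the job is handed in when it is done.

```bash
mkdir -p pics
cat > h.py <<'E'
import numpy as np, cv2
from workcell import telemetry, grab_frame, calibration, bot, outline_of, landmark_of
from scipy.spatial.transform import Rotation as R
np.set_printoptions(precision=4,suppress=True)
def ray(cam,uv,z,c=None):
    c=c or calibration(cam); P=np.array(c["pose"]); f=200/np.tan(np.radians(c["fovy"])/2)
    d=P[:3,:3]@np.array([(uv[0]-c["cx"])/f,(uv[1]-c["cy"])/f,1]); o=P[:3,3]
    return o+d*(z-o[2])/d[2]
def proj(cam,p,c=None):
    c=c or calibration(cam); P=np.array(c["pose"]); f=200/np.tan(np.radians(c["fovy"])/2)
    q=P[:3,:3].T@(np.array(p)-P[:3,3]); return np.array([c["cx"]+f*q[0]/q[2],c["cy"]+f*q[1]/q[2]])
def save(n,im): cv2.imwrite("pics/"+n,cv2.cvtColor(im,cv2.COLOR_RGB2BGR))
E
python3 - <<'E'
from h import *
for c in("scene","top"):
    save(c+"0.png",grab_frame(c)); k=calibration(c); print(c,k["fovy"],np.array(k["pose"]))
    for l,z in(("vase1",0),("thick1",0),("thin1",0),("slot1",.016),("slot2",.016),("slot3",.016),("slot4",.016),("knob",.048),("carrier",0),("paperweight",0),("tin",0),("fritjar",0)):
        for d in landmark_of(l,c): 
            if d["score"]>.2: print(l,round(d["score"],2),np.array(d["xy"]),ray(c,d["xy"],z)[:2])
s=telemetry.observe(); print(s)
E
```

```text
scene 42.69655256809866 [[-0.7102  0.5224 -0.472   1.2415]
 [ 0.704   0.532  -0.4705  0.588 ]
 [ 0.0054 -0.6664 -0.7456  1.0994]
 [ 0.      0.      0.      1.    ]]
vase1 0.83 [474.3 269.5] [0.4488 0.3292]
vase1 0.82 [437.6 246.2] [0.4564 0.2176]
vase1 0.74 [412.2 232. ] [0.4672 0.1396]
vase1 0.68 [384.1 241.8] [0.5471 0.1079]
vase1 0.59 [401.5 200.5] [0.3993 0.0452]
thick1 0.88 [497.5 288.9] [0.456  0.4033]
thick1 0.87 [416.8 266.4] [0.5468 0.2194]
thin1 0.84 [476.4 317.1] [0.5595 0.4112]
slot1 0.93 [290.2 176.5] [ 0.5732 -0.2387]
slot1 0.85 [310.9 187.3] [ 0.5596 -0.1641]
slot1 0.79 [332.6 200.1] [ 0.5499 -0.0849]
slot1 0.77 [276.4 168.4] [ 0.5801 -0.2929]
slot1 0.44 [416.4 266.1] [0.5569 0.2234]
slot1 0.32 [475.1 317.8] [0.5732 0.4127]
slot2 0.93 [290.2 176.5] [ 0.5732 -0.2387]
slot2 0.85 [310.9 187.3] [ 0.5596 -0.1641]
slot2 0.79 [332.6 200.1] [ 0.5499 -0.0849]
slot2 0.77 [276.4 168.4] [ 0.5801 -0.2929]
slot2 0.44 [416.4 266.1] [0.5569 0.2234]
slot2 0.32 [475.1 317.8] [0.5732 0.4127]
slot3 0.93 [290.2 176.5] [ 0.5732 -0.2387]
slot3 0.85 [310.9 187.3] [ 0.5596 -0.1641]
slot3 0.79 
[... 2055 characters left out ...]
-0.0086]
carrier 0.58 [385.7 213.1] [ 0.5576 -0.1991]
paperweight 0.87 [188.2 213.2] [0.5674 0.321 ]
tin 0.59 [199.3 157.1] [0.7162 0.2913]
fritjar 0.62 [499.7 191.3] [ 0.6087 -0.4976]
{'clock': 1.3, 'qpos': array([-1.2342,  0.5214, -0.0363,  1.5995,  0.0212,  1.0211, -0.1128]), 'qd': array([ 0.0006,  0.0014,  0.0002,  0.0009, -0.0008, -0.0014, -0.002 ]), 'joint_efforts': array([ -0.0018, -92.6872,   1.9776, -37.0251,   0.0181,   0.0019,
        -0.    ]), 'position': array([0.2473, 0.574 , 0.2313]), 'tool_rot': array([-3.1415,  0.    ,  2.7348]), 'force': array([-0.0639, -0.471 ,  0.0828]), 'moment': array([ 0.0078,  0.0079, -0.046 ]), 'finger_force': 0.0, 'grip_width': 0.08523495717797362}
```

Run:
```python
import cv2
a=cv2.imread("pics/top0.png")[140:300,130:530];cv2.imwrite("pics/t0c.png",cv2.resize(a,(800,320),interpolation=2))
a=cv2.imread("pics/scene0.png")[120:360,210:530];cv2.imwrite("pics/s0c.png",cv2.resize(a,(800,600),interpolation=2))
```

```text
(no output)
```

View pics/t0c.png

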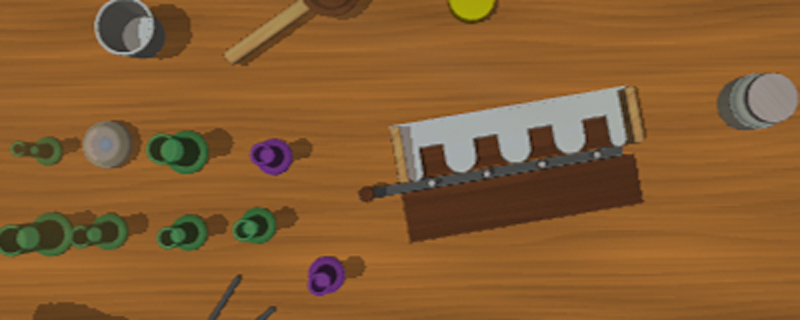

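View pics/s0c.png

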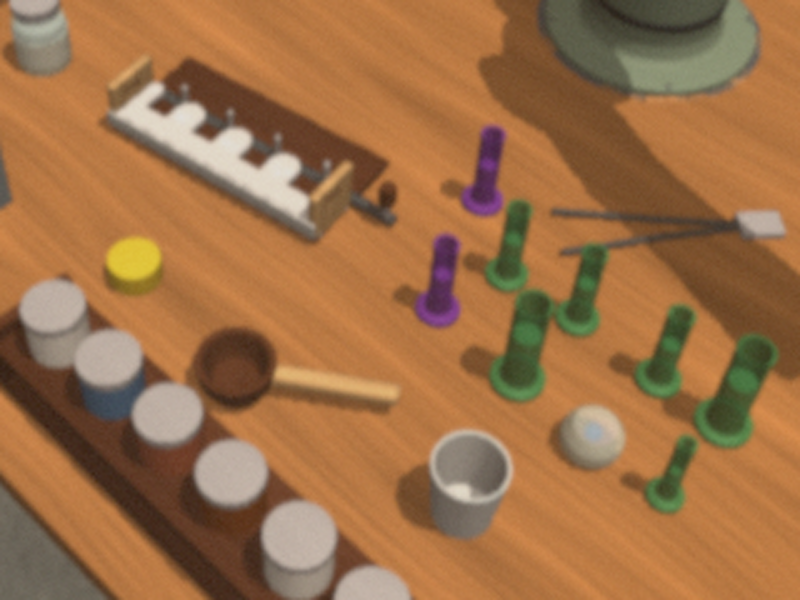

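The green middle vases are at top pixels (186,257), (225,256) and (259,253), so three are present. Look-alikes:
- purple: (268,218), (292,276)
- thick: (154,259), (223,214)
- thin: (150,215)

The carrier is yawed by about 8.6°. I'll turn the tool into its frame (tool x = carrier y, tool y = carrier x) and go and look at it.

```bash
python3 -m inch '[[0,0,0,0,0,0.145,0],[0,0,0,0,0,0.145,0],[0,0,0,0,0,0.145,0],[0,0,0,0,0,0.145,0],[0,0,0,0,0,0.145,0]]' >/dev/null
python3 -m inch '[[0,0,0,0,0,0.145,0],[0,0,0,0,0,0.145,0],[0,0.04,0,0,0,0,0],[0,0.04,0,0,0,0,0],[0,0.04,0,0,0,0,0]]'
python3 -m inch '[[-0.045,0.02,0,0,0,0,0],[-0.045,0,0,0,0,0,0],[-0.045,0,0,0,0,0,0],[-0.045,0,0,0,0,0,0],[-0.045,0,0,0,0,0,0]]'
python3 -m inch '[[-0.045,0,0,0,0,0,0],[-0.045,0,0,0,0,0,0],[-0.045,0,0,0,0,0,0],[-0.045,0,0,0,0,0,0],[-0.045,0,0,0,0,0,0]]'
python3 -m inch '[[-0.045,0,0,0,0,0,0],[-0.045,0,0,0,0,0,0],[-0.045,0,0,0,0,0,0],[-0.045,0,0,0,0,0,0],[0,0,0,0,0,0,0]]'
python3 - <<'E'
from h import *
k=calibration("wrist"); save("w1.png",grab_frame("wrist")); s=telemetry.observe()
print(s["clock"],s["position"],s["tool_rot"],k["fovy"],np.array(k["pose"]))
for l,z in(("slot1",.016),("knob",.048),("carrier",0)):
    for d in landmark_of(l,"wrist"):
        if d["score"]>.2: print(l,round(d["score"],2),np.array(d["xy"]),ray("wrist",d["xy"],z,k)[:2])
E
```

```text
clock: 2.3
position: [0.3671, 0.5921, 0.2315]
tool_rot: [3.141, -0.0, 1.721]
force: [0.8, 0.5, 0.1]
grip_width: 0.085
finger_force: 0.0
clock: 2.8
position: [0.4192, 0.3704, 0.2313]
tool_rot: [3.141, -0.0, 1.72]
force: [1.4, 0.6, 0.3]
grip_width: 0.0854
finger_force: 0.0
clock: 3.3
position: [0.4525, 0.148, 0.2315]
tool_rot: [3.141, -0.0, 1.72]
force: [1.8, -0.9, 0.6]
grip_width: 0.0851
finger_force: 0.0
clock: 3.8
position: [0.4795, -0.0339, 0.2317]
tool_rot: [3.141, 0.002, 1.713]
force: [-0.5, 0.9, 0.2]
grip_width: 0.0854
finger_force: 0.0
3.85 [ 0.4793 -0.031   0.2315] [3.1412 0.0006 1.715 ] 64.54637637817167 [[ 0.99    0.1343  0.044   0.4683]
 [ 0.1413 -0.9427 -0.3024  0.0452]
 [ 0.0009  0.3055 -0.9522  0.3748]
 [ 0.      0.      0.      1.    ]]
slot1 0.88 [361.7 321. ] [ 0.5666 -0.2301]
slot1 0.88 [369.8 223.2] [ 0.5504 -0.0886]
slot1 0.8 [359.2 362.9] [ 0.5761 -0.3009]
knob 0.7 [341.1 152.9] [ 0.4988 -0.004 ]
knob 0.7 [366.3 226.1] [ 0.5399 -0.0806]
knob 0.54 [361.  362.8] [ 0.5687 -0.2695]
carrier 0.84 [359.8 294.4] [ 0.5604 -0.1998]
```

View pics/w1.png

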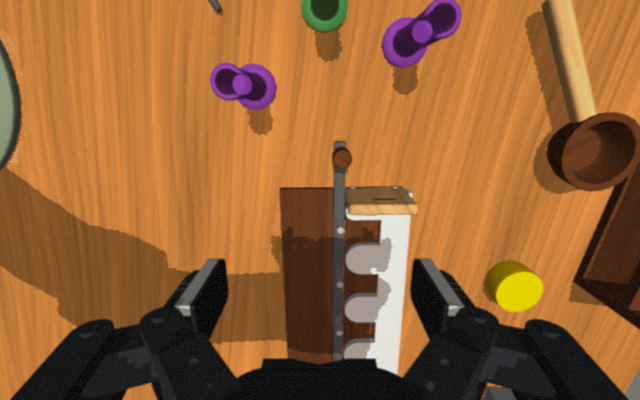

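Run:
```python
from h import *
im=cv2.cvtColor(cv2.imread("pics/w1.png"),cv2.COLOR_BGR2RGB).astype(float); k=calibration("wrist")
g=im.sum(2)
def edge(rows,c0,c1,z,axis=1):
    P=[]
    for r in rows:
        l=g[r,c0:c1] if axis else g[c0:c1,r]
        d=np.abs(np.diff(cv2.GaussianBlur(l.reshape(1,-1),(0,0),1.0)[0])); i=d.argmax()
        if 0<i<len(d)-1:
            a,b,c=d[i-1:i+2]; i=i+.5*(a-c)/(a-2*b+c)
        u=c0+i+.5
        P.append(ray("wrist",(u,r) if axis else (r,u),z,k)[:2])
    P=np.array(P); o=np.median(P,0); 
    l=cv2.fitLine(P.astype(np.float32),cv2.DIST_HUBER,0,.001,.001).ravel()
    d=l[:2]*(np.sign(l[1]) if axis else np.sign(l[0])); return d,l[2:]
yaws=[];
da,pa=edge(range(195,260),272,300,.016); db,pb=edge(range(225,330),390,425,.037); dc,pc=edge(range(290,325),180,196,.016,0)
for d in(da,db): print("yaw",np.degrees(np.arctan2(-d[0],d[1])))
print("yaw c",np.degrees(np.arctan2(dc[1],dc[0])))
y=np.radians(float(8.6))
for y in np.radians([8.3,8.6,8.9]):
    ex=np.array([np.cos(y),np.sin(y)]);ey=np.array([-np.sin(y),np.cos(y)])
    xa=pa@ex+.105; xb=pb@ex-.042; yc=pc@ey-.152
    print(np.degrees(y),xa,xb,yc,"origin",ex*(xa+xb)/2+ey*yc, "knob c", np.array([(np.array(ray("wrist",(342,157),.062,k)[:2]))@ex-(xa+xb)/2,np.array(ray("wrist",(342,157),.062,k)[:2])@ey-yc]))
for u in((341,230),(340.5,285),(340.5,333)):
    p=ray("wrist",u,.046,k)[:2]; print("peg",p@ex-(xa+xb)/2,p@ey-yc)
```

```text
yaw 9.20266
yaw 17.814838
yaw c 8.822175
8.3 0.5293743992036812 0.5413917708876513 -0.2657344500390214 origin [ 0.5681 -0.1857] knob c [-0.042   0.1951]
8.6 0.5284795645158111 0.5402209167943376 -0.2681617462319403 origin [ 0.5684 -0.1852] knob c [-0.0414  0.1949]
8.9 0.5275731199217608 0.5390341008204834 -0.27058585779190747 origin [ 0.5687 -0.1848] knob c [-0.0407  0.1948]
peg -0.03928497480728771 0.10964568519917622
peg -0.03875421194660439 0.03888324653331765
peg -0.037687622761439665 -0.03025738275570694
```

```bash
python3 -m inch '[[0.022,0.024,0,0,0,0,0],[0,0,0.03,0,0,0,0],[0,0,0.03,0,0,0,0],[0,0,0,0,0,0,0],[0,0,0,0,0,0,0]]'
python3 - <<'E'
from h import *
k=calibration("wrist"); save("w2.png",grab_frame("wrist")); s=telemetry.observe()
print(s["clock"],s["position"],s["tool_rot"])
for l,z in(("slot1",.016),("knob",.048),("carrier",0)):
    for d in landmark_of(l,"wrist"):
        if d["score"]>.2: print(l,round(d["score"],2),np.array(d["xy"]),ray("wrist",d["xy"],z,k)[:2])
E
```

```text
clock: 4.5
position: [0.4997, -0.0023, 0.1718]
tool_rot: [-3.141, 0.0, 1.721]
force: [-0.1, -0.7, 0.0]
grip_width: 0.0857
finger_force: 0.0
4.55 [ 0.5002 -0.0025  0.1724] [ 3.1407 -0.      1.7204]
slot1 0.86 [346.4 324.6] [ 0.555  -0.1588]
slot1 0.72 [353.5 270.9] [ 0.5505 -0.0901]
knob 0.64 [317.2 199.6] [ 0.4991 -0.007 ]
carrier 0.98 [345.  343.1] [ 0.5617 -0.1983]
```

View pics/w2.png

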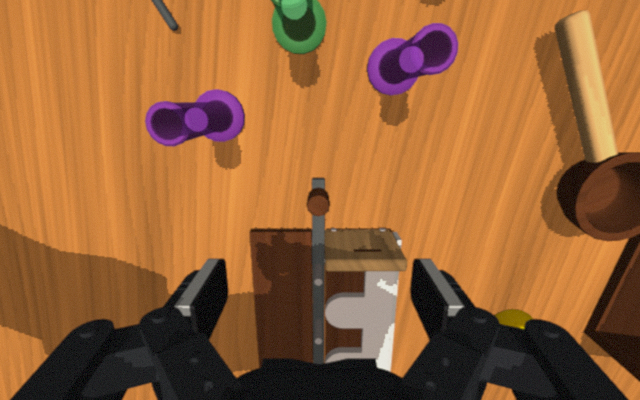

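```bash
python3 -m inch '[[-0.004,0,0.035,0,0,0,0],[0,0,0.035,0,0,0,0],[0,0,0.035,0,0,0,0],[0,0,0.035,0,0,0,0],[0,0,0,0,0,0,0]]' 25
python3 -m inch '[[0,0,0,0,0,0,1],[0,0,0,0,0,0,1],[0,0,0,0,0,0,1],[0,0,0,0,0,0,1],[0,0,0,0,0,0,1]]' 25
python3 -m inch '[[0,0,0,0,0,0,1],[0,0,0,0,0,0,1],[0,0,0,0,0,0,1],[0,0,0,0,0,0,1],[0,0,0,0,0,0,1]]' 25
```

```text
clock: 5.2
position: [0.4987, -0.0069, 0.0289]
tool_rot: [-3.137, -0.0, 1.72]
force: [-0.6, -0.1, 1.2]
grip_width: 0.0852
finger_force: 0.0
clock: 5.7
position: [0.4995, -0.0069, 0.0321]
tool_rot: [-3.14, -0.0, 1.72]
force: [-6.1, 0.6, 25.4]
grip_width: 0.0193
finger_force: 26.8
clock: 6.2
position: [0.4996, -0.0069, 0.0322]
tool_rot: [-3.141, -0.001, 1.72]
force: [-10.0, -0.2, 21.3]
grip_width: 0.0195
finger_force: 26.5
```

```bash
python3 -m inch '[[0,0,-0.002,0,0,0,1],[0,0,-0.002,0,0,0,1],[0.005,0,0,0,0,0,1],[0.008,0,0,0,0,0,1],[0.008,0,0,0,0,0,1]]' 35
python3 -m inch '[[0.006,0,0,0,0,0,1],[0.003,0,0,0,0,0,1],[0,0,0,0,0,0,1],[0,0,0,0,0,0,1]]' 35
```

```text
clock: 6.7
position: [0.4962, 0.0138, 0.0344]
tool_rot: [-3.14, 0.0, 1.72]
force: [3.8, -2.2, -32.1]
grip_width: 0.019
finger_force: 37.4
clock: 7.1
position: [0.4952, 0.021, 0.0344]
tool_rot: [-3.14, 0.002, 1.719]
force: [4.9, -12.2, -35.0]
grip_width: 0.0186
finger_force: 37.1
```

```bash
python3 -m inch '[[0,0,0.002,0,0,0,1],[0.004,0,0,0,0,0,1],[0,0,0,0,0,0,1],[0,0,0,0,0,0,1]]' 35
```

```text
clock: 7.5
position: [0.4953, 0.0212, 0.0338]
tool_rot: [3.141, 0.005, 1.715]
force: [-0.4, -36.0, 4.5]
grip_width: 0.0185
finger_force: 40.9
```

```bash
python3 -m inch '[[-0.004,0,0,0,0,0,1],[0,0,0,0,0,0,0],[0,0,0,0,0,0,0],[0,0,0,0,0,0,0],[0,0,-0.02,0,0,0,0]]'
python3 -m inch '[[0,0,-0.045,0,0,0,0],[0,0,-0.045,0,0,0,0],[-0.04,0,-0.045,0,0,0,0],[-0.04,0,-0.045,0,0,0,0],[-0.04,0,-0.02,0,0,0,0]]'
python3 -m inch '[[-0.02,0.015,0,0,0,0,0],[0,0.015,0,0,0,0,0],[0,0,0,0,0,0,0],[0,0,0,0,0,0,0]]'
python3 - <<'E'
from h import *
k=calibration("wrist"); save("w3.png",grab_frame("wrist")); s=telemetry.observe()
print(s["clock"],s["position"],s["tool_rot"]); np.save("k3.npy",np.array(k["pose"]))
for l,z in(("slot1",.016),("knob",.048),("carrier",0)):
    for d in landmark_of(l,"wrist"):
        if d["score"]>.2: print(l,round(d["score"],2),np.array(d["xy"]),ray("wrist",d["xy"],z,k)[:2])
E
```

```text
clock: 8.0
position: [0.4949, 0.023, 0.0521]
tool_rot: [-3.139, -0.0, 1.72]
force: [0.3, 0.2, 0.2]
grip_width: 0.0762
finger_force: 0.0
clock: 8.5
position: [0.5126, -0.0828, 0.2412]
tool_rot: [3.138, -0.0, 1.722]
force: [1.2, 0.3, -0.7]
grip_width: 0.0853
finger_force: 0.0
clock: 8.9
position: [0.544, -0.0975, 0.2378]
tool_rot: [-3.141, -0.0, 1.72]
force: [-0.5, 0.3, -0.3]
grip_width: 0.0855
finger_force: 0.0
8.95 [ 0.5438 -0.0974  0.2378] [-3.1409 -0.0002  1.7202]
slot1 0.87 [323.5 165.4] [ 0.5485 -0.0903]
slot1 0.81 [323.2 268. ] [ 0.5688 -0.2237]
slot1 0.62 [321.7 219.4] [ 0.5567 -0.1573]
slot1 0.58 [323.3 317.7] [ 0.5807 -0.2995]
knob 0.74 [289.6  53.8] [0.4982 0.0186]
carrier 0.68 [323.5 244.9] [ 0.5656 -0.1986]
```

View pics/w3.png

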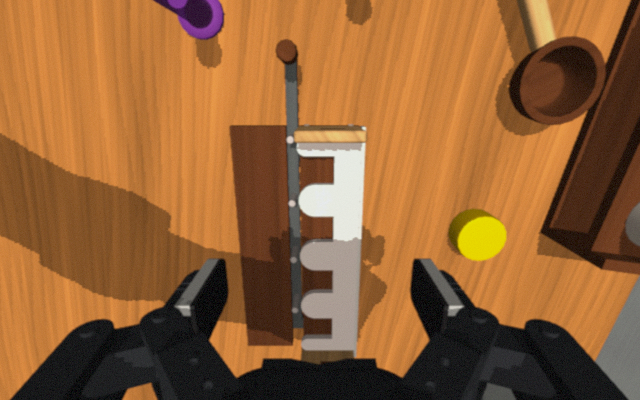

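```bash
cat > fit.py <<'E'
from h import *
from scipy.optimize import least_squares
k=calibration("wrist"); k["pose"]=np.load("k3.npy")
im=cv2.imread("pics/w3.png"); g=im.min(2).astype(float)
px=[]
for u,v in((290,139),(292,203),(293,260),(295,311)):
    w=g[v-5:v+6,u-5:u+6]; w=np.clip(w-np.percentile(w,75),0,None); yy,xx=np.mgrid[v-5:v+6,u-5:u+6]
    px.append([(w*xx).sum()/w.sum(),(w*yy).sum()/w.sum()])
px=np.array(px); print(px)
M=np.array([[-.034,y,.046] for y in(.14,.07,0,-.07)])
S=np.array([[0,.105,.016],[0,.035,.016],[0,-.035,.016],[0,-.105,.016]]); sp=np.array([[323.5,165.4],[321.7,219.4],[323.2,268],[323.3,317.7]])
def T(q,m):
    c,s=np.cos(q[2]),np.sin(q[2]); return np.c_[q[0]+c*m[:,0]-s*m[:,1],q[1]+s*m[:,0]+c*m[:,1],m[:,2]]
def res(q,m,p): return np.array([proj("wrist",x,k) for x in T(q,m)])-p
for n,f in(("pegs",lambda q:res(q,M,px).ravel()),("slots",lambda q:res(q,S,sp).ravel()),("both",lambda q:np.r_[res(q,M,px).ravel(),.5*res(q,S,sp).ravel()])):
    r=least_squares(f,[.56,-.195,.15]); print(n,r.x,np.degrees(r.x[2]),"\n",r.fun.reshape(-1,2).T)
q=least_squares(lambda q:res(q,M,px).ravel(),[.56,-.195,.15]).x
a=cv2.resize(im[110:360,200:400],(640,800)[:1]+(800,),interpolation=2) 
L=[]
for y in(-.105,-.035,.035,.105):
    for a0,b0 in(((-.01,y-.016),(.013,y-.016)),((-.01,y+.016),(.013,y+.016)),((.013,y-.016),(.013,y+.016))): L.append((a0+(.037,),b0+(.037,)))
L+= [((.042,-.14,.037),(.042,.14,.037)),((-.105,-.152,.016),(-.105,.152,.016)),((-.105,.152,.016),(-.041,.152,.016)),((-.03,.152,.076),(.04,.152,.076)),((-.03,.14,.076),(.04,.14,.076))]
a=cv2.resize(im[115:360,210:410],None,fx=2.4,fy=2.4,interpolation=2)
for s,e in L:
    P=[tuple(int(round(t)) for t in (proj("wrist",x,k)-[210,115]+.5)*2.4) for x in T(q,np.array([s,e]))]; cv2.line(a,P[0],P[1],(255,0,255),1)
cv2.imwrite("pics/fit.png",a)
E
python3 fit.py
```

```text
[[289.7399 139.2895]
 [291.4747 202.9951]
 [293.1789 259.4604]
 [294.5519 309.8338]]
pegs [ 0.5626 -0.1957  0.1503] 8.610373076694719 
 [[-0.0204  0.0545 -0.046   0.012 ]
 [ 0.1109  0.0252 -0.0596 -0.1229]]
slots [ 0.5637 -0.1927  0.1546] 8.858550363435468 
 [[-0.6828  1.1942 -0.2368 -0.2745]
 [-1.2492  0.7856  2.4371 -1.9433]]
both [ 0.5629 -0.1951  0.154 ] 8.820773627401952 
 [[-0.1394  0.1744  0.2856  0.5324 -0.7868  0.1571 -0.5534 -0.5679]
 [-0.3301 -0.3647 -0.4069 -0.4341  0.3458  1.2606  1.9992 -0.2657]]
```

View pics/fit.png

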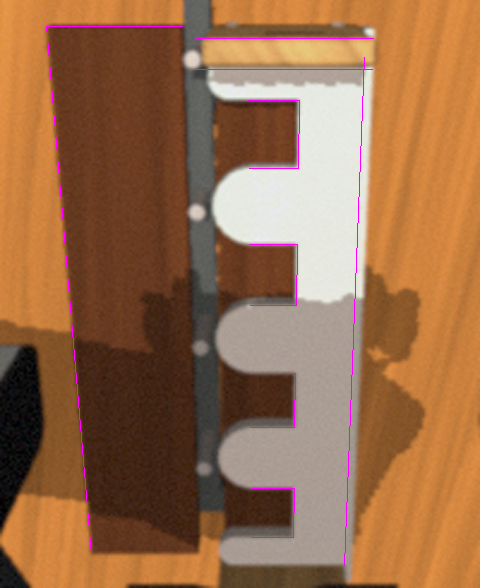

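The overlay of the fitted carrier matches the picture: origin (0.5626, -0.1957), yaw 8.61°. The rail is open, with its pegs between the slots. Next I'll look at the vases.

```bash
cat >> h.py <<'E'
Q=(.5626,-.1957,.1503)
ex=np.array([np.cos(Q[2]),np.sin(Q[2])]); ey=np.array([-ex[1],ex[0]])
def car(p): d=np.array(p)[:2]-Q[:2]; return np.array([d@ex,d@ey])
def look(n,labels=("vase1",),cams=("wrist",)):
    s=telemetry.observe(); print(s["clock"],"TCP",s["position"],s["tool_rot"],"car",car(s["position"]))
    for c in cams:
        k=calibration(c); im=grab_frame(c); save(n+c+".png",im)
        for l in labels:
            for d in landmark_of(l,c):
                if d["score"]>.3:
                    p=ray(c,d["xy"],0,k)[:2]; print(c,l,round(d["score"],2),np.array(d["xy"]),p,"car",car(p),"rgb",im[tuple(np.clip(np.round(d["xy"]).astype(int)[::-1],0,[399,639]))])
E
python3 -m inch '[[0.0465,-0.0194,0,0,0,0,0],[0.0465,0,0,0,0,0,0],[0.0465,0,0,0,0,0,0],[0.0465,0,0,0,0,0,0],[0.0465,0,0,0,0,0,0]]'
python3 -m inch '[[0,0,0,0,0,0,0],[0,0,0,0,0,0,0]]'
python3 - <<'E'
from h import *
look("v1",("vase1","thick1"),("wrist","top"))
E
```

```text
clock: 9.6
position: [0.49, 0.1308, 0.2384]
tool_rot: [3.141, -0.0, 1.72]
force: [1.1, 0.1, -0.3]
grip_width: 0.0856
finger_force: 0.0
clock: 9.8
position: [0.4903, 0.1299, 0.2381]
tool_rot: [-3.142, -0.0, 1.722]
force: [0.3, -0.5, -0.6]
grip_width: 0.0849
finger_force: 0.0
9.8 TCP [0.4903 0.1299 0.2381] [-3.1415 -0.      1.7223] car [-0.0227  0.3327]
wrist vase1 0.88 [298.9  80.3] [0.4532 0.2258] car [-0.045   0.4331] rgb [102 169 105]
wrist vase1 0.83 [365.6 186. ] [0.5516 0.1162] car [0.0358 0.31  ] rgb [73 32 80]
wrist vase1 0.73 [298.  161.6] [0.4643 0.1339] car [-0.0478  0.3406] rgb [47 74 44]
wrist vase1 0.66 [236.9 218.8] [0.3963 0.0483] car [-0.1278  0.2661] rgb [69 31 77]
wrist thick1 0.71 [391.4  93.1] [0.5593 0.2282] car [0.0602 0.4196] rgb [37 52 29]
top vase1 0.81 [265.9 216.8] [0.554  0.1154] car [0.038  0.3089] rgb [106  50 127]
top vase1 0.52 [255.1 251.8] [0.4629 0.1447] car [-0.0476  0.3515] rgb [ 80 143  88]
top vase1 0.52 [290.9 279.1] [0.3905 0.0519] car [-0.1331  0.2706] rgb [114  56 131]
```

View pics/v1wrist.png

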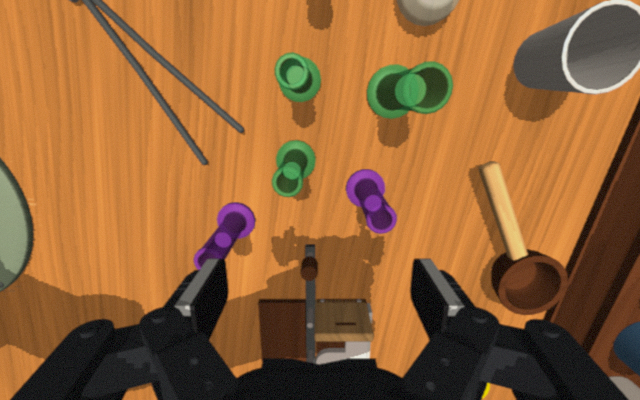

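Run:
```python
from h import *
for n,f,r in(("C",(295,161),(288,180)),("B",(299.5,80),(293,70))):
    a=ray("wrist",f,.004)[:2]; b=ray("wrist",r,.112)[:2]; print(n,a,b)
    im=cv2.imread("pics/v1wrist.png")
p=telemetry.observe()["position"]; 
for m in (b,): pass
im=cv2.imread("pics/v1wrist.png"); cv2.imwrite("pics/v1z.png",cv2.resize(im[40:220,200:420],None,fx=3.2,fy=3.2,interpolation=2))
```

```text
C [0.4615 0.133 ] [0.4627 0.1366]
B [0.4551 0.2243] [0.4561 0.2258]
```

View pics/v1z.png

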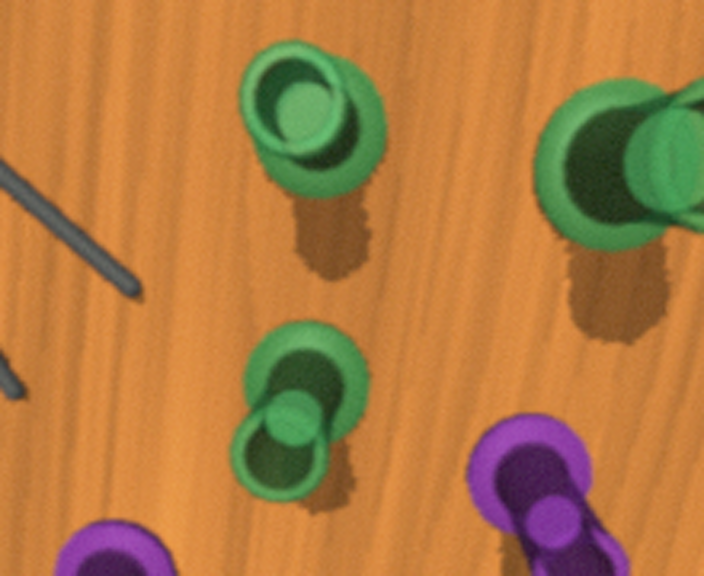

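Vase C, at zoom (307,384), is green and middle-size, with nothing near it. I'll grasp it.

```bash
python3 -m inch '[[0.0093,-0.0267,0,0,0,0,0],[0,0,0.045,0,0,0,0],[0,0,0.045,0,0,0,0],[0,0,0.045,0,0,0,0],[0,0,0.040,0,0,0,0]]' 30
python3 -m inch '[[0,0,0,0,0,0,0],[0,0,0,0,0,0,1],[0,0,0,0,0,0,1],[0,0,0,0,0,0,1],[0,0,0,0,0,0,1]]' 30
python3 -m inch '[[0,0,0,0,0,0,1],[0,0,0,0,0,0,1],[0,0,0,0,0,0,1]]' 30
```

```text
clock: 10.6
position: [0.4628, 0.1335, 0.0613]
tool_rot: [-3.142, 0.0, 1.719]
force: [1.3, 0.2, -1.0]
grip_width: 0.0855
finger_force: 0.0
clock: 11.1
position: [0.4637, 0.1346, 0.0644]
tool_rot: [3.139, -0.001, 1.72]
force: [-0.5, -0.2, 0.3]
grip_width: 0.0284
finger_force: 0.3
clock: 11.4
position: [0.4635, 0.1345, 0.0641]
tool_rot: [3.14, -0.001, 1.72]
force: [-3.0, -0.1, 16.8]
grip_width: 0.0252
finger_force: 32.4
```

```bash
python3 -m inch '[[0,0,-0.02,0,0,0,1],[0,0,-0.03,0,0,0,1],[0,0,-0.03,0,0,0,1],[0,0,-0.02,0,0,0,1],[-0.01,0,0,0,0,0,1]]' 30
python3 -m inch '[[-0.03,0,0,0,0,0,1],[-0.03,0,0,0,0,0,1],[-0.03,0,0,0,0,0,1],[-0.03,-0.01,0,0,0,0,1],[-0.03,-0.01,0,0,0,0,1]]' 30
python3 -m inch '[[-0.03,-0.013,0,0,0,0,1],[-0.03,0,0,0,0,0,1],[-0.016,0,0,0,0,0,1],[0,0,0,0,0,0,1],[0,0,0,0,0,0,1]]' 30
python3 - <<'E'
from h import *
look("c1",("vase1",))
im=cv2.imread("pics/c1wrist.png"); cv2.imwrite("pics/c1z.png",cv2.resize(im[160:400,200:440],None,fx=2.5,fy=2.5,interpolation=2))
E
```

```text
clock: 11.9
position: [0.4655, 0.1255, 0.1655]
tool_rot: [3.138, -0.002, 1.721]
force: [0.3, -1.0, -1.7]
grip_width: 0.0253
finger_force: 31.0
clock: 12.4
position: [0.4663, -0.0288, 0.1624]
tool_rot: [-3.141, 0.0, 1.72]
force: [0.7, -0.1, -2.4]
grip_width: 0.0252
finger_force: 30.9
clock: 12.9
position: [0.4649, -0.1043, 0.1625]
tool_rot: [-3.141, -0.0, 1.719]
force: [0.1, 0.7, -2.3]
grip_width: 0.0256
finger_force: 30.9
12.9 TCP [ 0.4649 -0.1043  0.1625] [-3.1407 -0.0002  1.719 ] car [-0.0829  0.105 ]
wrist vase1 0.82 [313.3 214.5] [ 0.4642 -0.1375] car [-0.0886  0.0722] rgb [39 71 41]
```

View pics/c1z.png

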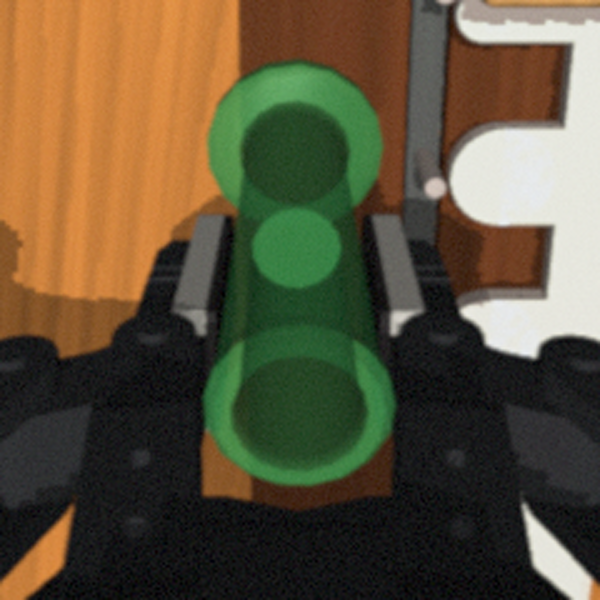

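Run:
```python
from h import *
s=telemetry.observe(); b=s["position"][2]-.0641
for n,u,z in(("rim",(319.6,321.6),b+.112),("foot",(318.4,217.6),b+.004),("ftop",(318.4,217.6),b+.008)): p=ray("wrist",u,z); print(n,car(p)-car(s["position"]),car(p))
print(proj("wrist",np.r_[s["position"][:2],b+.112]),proj("wrist",np.r_[s["position"][:2],b+.004]))
```

```text
rim [0.0006 0.0036] [-0.082   0.1093]
foot [-0.0001  0.0026] [-0.0827  0.1084]
ftop [-0.0001  0.0041] [-0.0827  0.1099]
[318.0686 329.8391] [318.5062 221.1783]
```

```bash
python3 -m inch '[[-0.003,0,0.02,0,0,0,1],[0,0,0.03,0,0,0,1],[0,0,0.02,0,0,0,1],[0,0,0.009,0,0,0,1],[0,0,0,0,0,0,1]]' 30
python3 -m inch '[[0,0.012,0,0,0,0,1],[0,0.012,0,0,0,0,1],[0,0.012,0,0,0,0,1],[0,0.012,0,0,0,0,1],[0,0,0,0,0,0,1]]' 30
python3 - <<'E'
from h import *
s=telemetry.observe();print(car(s["position"]),s["position"],s["force"])
save("i1.png",grab_frame("wrist"))
im=cv2.imread("pics/i1.png"); cv2.imwrite("pics/i1z.png",cv2.resize(im[130:370,200:440],None,fx=2.5,fy=2.5,interpolation=2))
E
```

```text
clock: 13.5
position: [0.4654, -0.1066, 0.0833]
tool_rot: [-3.14, -0.0, 1.721]
force: [0.3, -0.4, -1.6]
grip_width: 0.0255
finger_force: 30.9
clock: 14.0
position: [0.5153, -0.0994, 0.0842]
tool_rot: [3.14, 0.0, 1.721]
force: [-0.9, -0.0, -2.3]
grip_width: 0.0253
finger_force: 30.9
[-0.0323  0.1023] [ 0.5153 -0.0994  0.0842] [-0.9184 -0.0477 -2.2879]
```

View pics/i1z.png

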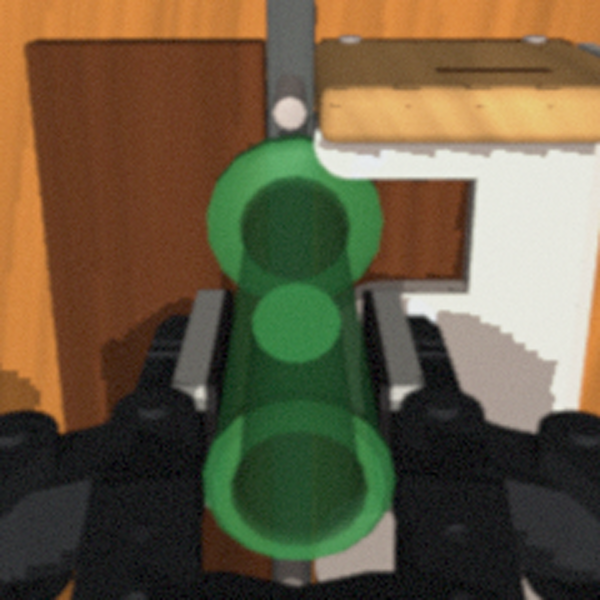

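```bash
python3 -m inch '[[0,0,0.002,0,0,0,1],[0,0.01,0,0,0,0,1],[0,0.01,0,0,0,0,1],[0,0.008,0,0,0,0,1],[0,0,0,0,0,0,1]]' 30
python3 -m inch '[[0,0.003,0,0,0,0,1],[0,0.002,0,0,0,0,1],[0,0,0,0,0,0,1]]' 30
python3 - <<'E'
from h import *
s=telemetry.observe();print(car(s["position"]),s["position"],s["force"])
E
```

```text
clock: 14.55
position: [0.5423, -0.0955, 0.082]
tool_rot: [3.141, 0.0, 1.72]
force: [0.4, -0.1, -1.8]
grip_width: 0.0252
finger_force: 30.9
clock: 14.85
position: [0.5461, -0.0951, 0.082]
tool_rot: [3.142, 0.0, 1.72]
force: [-0.3, -0.5, -1.9]
grip_width: 0.0251
finger_force: 30.9
[-0.0013  0.102 ] [ 0.5461 -0.0951  0.082 ] [-0.3351 -0.4946 -1.9053]
```

```bash
for i in 1 2; do python3 -m inch '[[0,0.0015,0,0,0,0,1],[0,0,0,0,0,0,1]]' 30|grep -E 'pos|force'; done
```

```text
position: [0.5475, -0.0949, 0.0821]
force: [-0.2, 0.2, -0.9]
finger_force: 30.9
position: [0.5484, -0.0948, 0.082]
force: [-3.6, -1.1, 1.2]
finger_force: 32.0
```

```bash
python3 -m inch '[[0,0,0.0015,0,0,0,1],[0,0.0015,0.0005,0,0,0,1],[0,0,0,0,0,0,1],[0,0,0,0,0,0,1]]' 30
python3 - <<'E'
from h import *
s=telemetry.observe();print(car(s["position"]))
E
```

```text
clock: 15.65
position: [0.5489, -0.0949, 0.0803]
tool_rot: [-3.139, -0.001, 1.719]
force: [-13.9, -1.1, 17.5]
grip_width: 0.025
finger_force: 35.1
[0.0016 0.1017]
```

```bash
python3 -m inch '[[0,0,0,0,0,0,0.5],[0,0,0,0,0,0,0],[0,0,0,0,0,0,0],[0,0,-0.02,0,0,0,0],[0,0,-0.04,0,0,0,0]]' 30
python3 -m inch '[[0,0,-0.045,0,0,0,0],[0,0,-0.045,0,0,0,0],[0.046,-0.01,0,0,0,0,0],[0.046,-0.01,0,0,0,0,0],[0.046,-0.01,0,0,0,0,0]]' 30
python3 -m inch '[[0.046,-0.01,0,0,0,0,0],[0.04,-0.01,0,0,0,0,0],[0,0,0,0,0,0,0],[0,0,0,0,0,0,0]]' 30
python3 - <<'E'
from h import *
look("v2",("vase1","thick1"),("wrist",))
E
```

```text
clock: 16.15
position: [0.5492, -0.0941, 0.1387]
tool_rot: [-3.138, -0.001, 1.72]
force: [1.0, -0.7, 0.7]
grip_width: 0.0851
finger_force: 0.0
clock: 16.65
position: [0.4997, 0.039, 0.2304]
tool_rot: [3.14, -0.0, 1.719]
force: [1.2, 0.4, -0.6]
grip_width: 0.0855
finger_force: 0.0
clock: 17.05
position: [0.4676, 0.1205, 0.2302]
tool_rot: [3.141, -0.0, 1.722]
force: [0.3, -0.3, 0.7]
grip_width: 0.0853
finger_force: 0.0
17.05 TCP [0.4676 0.1205 0.2302] [ 3.1411 -0.0002  1.7219] car [-0.0465  0.3269]
wrist vase1 0.92 [353.6 336.5] [ 0.554 -0.113] car [0.0039 0.0831] rgb [154 114  68]
wrist vase1 0.81 [252.9 216.7] [0.3952 0.0482] car [-0.129   0.2662] rgb [74 34 79]
wrist vase1 0.74 [381.9 182.2] [0.5462 0.1164] car [0.0305 0.311 ] rgb [74 34 76]
wrist vase1 0.58 [318.7  71.6] [0.4515 0.2282] car [-0.0464  0.4358] rgb [107 174 107]
wrist thick1 0.91 [415.1  84.8] [0.5592 0.2309] car [0.0605 0.4223] rgb [33 53 27]
```

View pics/v2wrist.png

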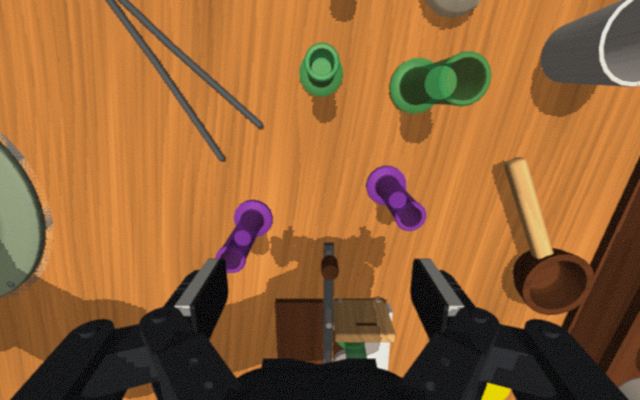

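```bash
cat >> h.py <<'E'
def green(n,hint,cam="wrist",pad=45):
    im=cv2.cvtColor(cv2.imread("pics/"+n+cam+".png"),cv2.COLOR_BGR2RGB).astype(int)
    m=((im[...,1]>im[...,0]+12)&(im[...,1]>im[...,2]+12)).astype(np.uint8)
    c,lab,st,ce=cv2.connectedComponentsWithStats(m); 
    ys,xs=np.nonzero(lab); i=np.argmin(np.hypot(xs-hint[0],ys-hint[1])); l=lab[ys[i],xs[i]]
    print("blob",st[l],ce[l]); return lab==l
def fitv(n,hint,k,z0=0.):
    """fit upright vase pose (x,y) by silhouette IoU"""
    from scipy.optimize import minimize
    m=green(n,hint).astype(np.uint8)
    t=np.linspace(0,2*np.pi,40); C=np.c_[np.cos(t),np.sin(t)]
    def sil(p):
        o=np.zeros((400,640),np.uint8)
        for prof in(((.024,0),(.024,.008)),((.013,.008),(.013,.112))):
            pts=np.array([proj("wrist",np.r_[p+r*c,z0+z],k) for r,z in prof for c in C],np.float32)
            h=cv2.convexHull((pts*16).round().astype(np.int32)); cv2.fillConvexPoly(o,h,1,shift=4)
        return o
    f=lambda p:1-(sil(p)&m).sum()/(sil(p)|m).sum()
    p0=ray("wrist",hint,z0,k)[:2]
    r=minimize(f,p0,method="Nelder-Mead",options=dict(initial_simplex=p0+np.array([[0,0],[.012,0],[0,.012]]),xatol=1e-4,fatol=1e-4))
    print("fit",r.x,"car",car(r.x),"IoU",1-r.fun); return r.x
E
python3 -m inch '[[0.045,0,0,0,0,0,0],[0.045,0,0,0,0,0,0],[0,0,0,0,0,0,0],[0,0,0,0,0,0,0]]' 30
python3 - <<'E'
from h import *
k=calibration("wrist"); look("v3",("vase1",)); s=telemetry.observe()
p=fitv("v3",proj("wrist",[.453,.226,0],k),k); print("d tool", (car(p)-car(s["position"]))[::-1])
k=dict(k);
E
```

```text
clock: 17.6
position: [0.4546, 0.2085, 0.2298]
tool_rot: [-3.141, 0.0, 1.72]
force: [0.1, -1.1, 0.3]
grip_width: 0.0853
finger_force: 0.0
17.6 TCP [0.4546 0.2085 0.2298] [-3.1414  0.0004  1.72  ] car [-0.0463  0.4158]
wrist vase1 0.94 [256.7 279.9] [0.3947 0.0466] car [-0.1297  0.2647] rgb [71 31 81]
wrist vase1 0.93 [321.6 153.8] [0.4553 0.2274] car [-0.0428  0.4344] rgb [41 72 33]
wrist vase1 0.86 [334.8  59.8] [0.454  0.3304] car [-0.0286  0.5364] rgb [52 88 51]
wrist vase1 0.72 [379.9 249.5] [0.5491 0.1154] car [0.0332 0.3096] rgb [72 38 80]
blob [ 301  135   40   57 1740] [320.527  161.7431]
fit [0.4539 0.2267] car [-0.0442  0.4339] IoU 0.9334763948497854
d tool [0.0193 0.0019]
```

```bash
python3 -m inch '[[0.0195,0.002,0,0,0,0,0],[0,0,0.045,0,0,0,0],[0,0,0.045,0,0,0,0],[0,0,0.045,0,0,0,0],[0,0,0.031,0,0,0,0]]' 30
python3 -m inch '[[0,0,0,0,0,0,0],[0,0,0,0,0,0,1],[0,0,0,0,0,0,1],[0,0,0,0,0,0,1],[0,0,0,0,0,0,1]]' 30
python3 -m inch '[[0,0,0,0,0,0,1],[0,0,0,0,0,0,1],[0,0,0,0,0,0,1]]' 30
python3 -m inch '[[0,0,-0.02,0,0,0,1],[0,0,-0.03,0,0,0,1],[0,0,-0.03,0,0,0,1],[0,0,-0.02,0,0,0,1],[-0.01,0,0,0,0,0,1]]' 30
```

```text
clock: 18.2
position: [0.4533, 0.2263, 0.0617]
tool_rot: [-3.14, 0.001, 1.717]
force: [-0.3, 0.8, 0.2]
grip_width: 0.0856
finger_force: 0.0
clock: 18.7
position: [0.454, 0.2286, 0.0652]
tool_rot: [3.14, -0.001, 1.72]
force: [0.6, -0.7, -0.4]
grip_width: 0.0283
finger_force: 0.0
clock: 19.0
position: [0.4538, 0.2286, 0.0651]
tool_rot: [3.14, -0.001, 1.72]
force: [-3.6, -0.6, 14.6]
grip_width: 0.0251
finger_force: 30.0
clock: 19.5
position: [0.4558, 0.2198, 0.1666]
tool_rot: [3.138, -0.002, 1.722]
force: [0.2, 0.2, -2.3]
grip_width: 0.0253
finger_force: 30.4
```

```bash
python3 -m inch '[[-0.03,0,0,0,0,0,1],[-0.03,0,0,0,0,0,1],[-0.03,0,0,0,0,0,1],[-0.03,0,0,0,0,0,1],[-0.03,0,0,0,0,0,1]]' 30 | head -2
python3 -m inch '[[-0.03,-0.013,0,0,0,0,1],[-0.03,-0.013,0,0,0,0,1],[-0.03,-0.013,0,0,0,0,1],[-0.03,0,0,0,0,0,1],[-0.03,0,0,0,0,0,1]]' 30|head -2
python3 -m inch '[[-0.03,0,0,0,0,0,1],[-0.03,0,0,0,0,0,1],[-0.03,0,0,0,0,0,1],[0,0,0,0,0,0,1],[0,0,0,0,0,0,1]]' 30
python3 - <<'E'
from h import *
k=calibration("wrist"); look("c2",()); s=telemetry.observe(); b=s["position"][2]-.0651
for db in(0,):
    p=fitv("c2",proj("wrist",np.r_[s["position"][:2],b],k),k,b); print("off",car(p)-car(s["position"]))
E
```

```text
clock: 20.0
position: [0.4767, 0.0682, 0.1634]
clock: 20.5
position: [0.4601, -0.0857, 0.1636]
clock: 21.0
position: [0.4734, -0.1738, 0.1633]
tool_rot: [-3.14, -0.0, 1.718]
force: [0.1, 0.1, -2.2]
grip_width: 0.0253
finger_force: 30.3
21.0 TCP [ 0.4734 -0.1738  0.1633] [-3.1405 -0.0003  1.7181] car [-0.0849  0.035 ]
blob [ 281  190   77  171 9919] [318.6089 277.2979]
fit [ 0.4739 -0.1755] car [-0.0847  0.0333] IoU 0.9500048444918128
off [-0.0001 -0.0025]
```

Run:
```python
from h import *
k=dict(calibration("wrist")); s=telemetry.observe(); P=np.array(k["pose"]).copy(); t=np.array([.4649,-.1043,.1625]); P[:3,3]+=t-s["position"]; k["pose"]=P
p=fitv("c1",proj("wrist",np.r_[t[:2],t[2]-.0641],k),k,t[2]-.0641); print(car(p)-car(t))
im=cv2.imread("pics/c2wrist.png"); cv2.imwrite("pics/c2z.png",cv2.resize(im[160:400,200:440],None,fx=2.5,fy=2.5,interpolation=2))
```

```text
blob [  281   184    78   170 10055] [318.407  271.6539]
fit [ 0.4648 -0.1023] car [-0.0827  0.107 ] IoU 0.9496885481552467
[0.0002 0.002 ]
```

View pics/c2z.png

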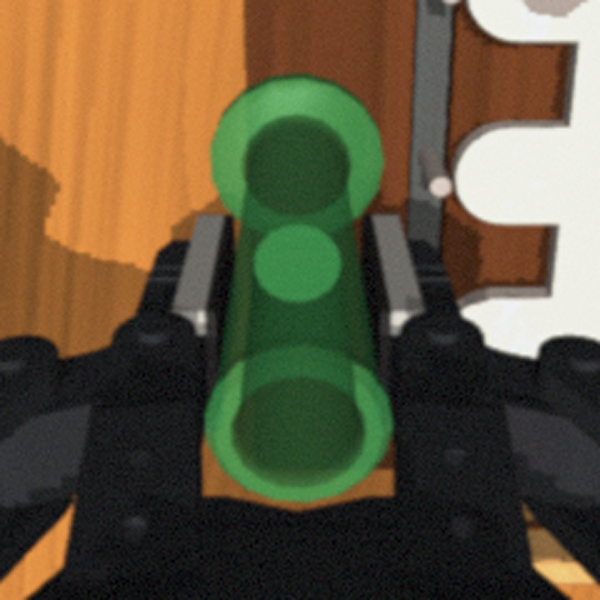

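```bash
python3 -m inch '[[0.0022,0.002,0.02,0,0,0,1],[0,0,0.03,0,0,0,1],[0,0,0.02,0,0,0,1],[0,0,0.0098,0,0,0,1],[0,0,0,0,0,0,1]]' 30|grep -E 'pos|^force'
python3 -m inch '[[0,0.012,0,0,0,0,1],[0,0.012,0,0,0,0,1],[0,0.012,0,0,0,0,1],[0,0.012,0,0,0,0,1],[0,0,0,0,0,0,1]]' 30|grep -E 'pos|^force'
python3 - <<'E'
from h import *
k=calibration("wrist"); look("i2",()); s=telemetry.observe()
E
```

```text
position: [0.4753, -0.17, 0.0834]
force: [0.3, -1.1, -1.5]
position: [0.5254, -0.1628, 0.0844]
force: [-0.1, 0.2, -2.1]
22.05 TCP [ 0.5254 -0.1628  0.0844] [3.1403 0.0003 1.7212] car [-0.0319  0.0381]
```

```bash
python3 -m inch '[[0,0,0.001,0,0,0,1],[0,0.01,0,0,0,0,1],[0,0.01,0,0,0,0,1],[0,0.008,0,0,0,0,1],[0,0,0,0,0,0,1]]' 30|grep -E 'pos|^force'
python3 -m inch '[[0,0.003,0,0,0,0,1],[0,0.0025,0,0,0,0,1],[0,0,0,0,0,0,1]]' 30|grep -E 'pos|^force'
python3 - <<'E'
from h import *
s=telemetry.observe();print(car(s["position"]),s["position"],s["force"])
E
```

```text
position: [0.5523, -0.1589, 0.0831]
force: [-0.2, 0.1, -3.7]
position: [0.5566, -0.1585, 0.0832]
force: [-0.2, -0.1, -1.8]
[-0.0003  0.0377] [ 0.5566 -0.1585  0.0832] [-0.1645 -0.09   -1.8107]
```

```bash
python3 -m inch '[[0,0.0015,0,0,0,0,1],[0,0,0,0,0,0,1]]' 30|grep -E 'pos|^force'
python3 -m inch '[[0,0,0.0015,0,0,0,1],[0,0.0015,0.0005,0,0,0,1],[0,0,0,0,0,0,1],[0,0,0,0,0,0,1]]' 30|grep -E 'pos|^force'
python3 - <<'E'
from h import *
s=telemetry.observe();print(car(s["position"]))
E
```

```text
position: [0.5575, -0.1585, 0.0832]
force: [-2.8, 0.1, -1.1]
position: [0.5581, -0.1585, 0.0814]
force: [-10.6, -0.2, 10.9]
[0.0011 0.0374]
```

```bash
python3 -m inch '[[0,0,0,0,0,0,0.5],[0,0,0,0,0,0,0],[0,0,0,0,0,0,0],[0,0,-0.02,0,0,0,0],[0,0,-0.04,0,0,0,0]]' 30|grep -E 'pos|^force'
python3 -m inch '[[0,0,-0.045,0,0,0,0],[0,0,-0.045,0,0,0,0],[0.047,-0.01,0,0,0,0,0],[0.047,-0.01,0,0,0,0,0],[0.047,-0.01,0,0,0,0,0]]' 30|grep -E 'pos|^force'
python3 -m inch '[[0.047,-0.01,0,0,0,0,0],[0.047,0,0,0,0,0,0],[0.047,0,0,0,0,0,0],[0.047,0,0,0,0,0,0],[0.047,0,0,0,0,0,0]]' 30|grep -E 'pos|^force'
python3 -m inch '[[0.047,0,0,0,0,0,0],[0.047,0,0,0,0,0,0],[0,0,0,0,0,0,0],[0,0,0,0,0,0,0]]' 30|grep -E 'pos|^force'
python3 - <<'E'
from h import *
k=calibration("wrist"); look("v4",("vase1","thick1")); s=telemetry.observe()
p=fitv("v4",proj("wrist",[.452,.328,0],k),k); print("d tool", (car(p)-car(s["position"]))[::-1])
E
```

```text
position: [0.5583, -0.1576, 0.1398]
force: [0.4, 0.2, 1.7]
position: [0.5083, -0.0216, 0.2315]
force: [1.1, 0.5, 0.4]
position: [0.4637, 0.2099, 0.2316]
force: [0.8, 0.4, -0.3]
position: [0.4498, 0.3017, 0.231]
force: [0.1, -1.0, 0.5]
25.4 TCP [0.4498 0.3017 0.231 ] [-3.1415  0.0002  1.7219] car [-0.0371  0.5087]
wrist vase1 0.98 [328.5 145.7] [0.457  0.3312] car [-0.0255  0.5367] rgb [ 64 121  69]
wrist vase1 0.96 [370. 309.] [0.5503 0.1166] car [0.0346 0.3106] rgb [69 25 79]
wrist vase1 0.8 [255.7 337.3] [0.3973 0.0448] car [-0.1274  0.2626] rgb [64 29 75]
wrist thick1 0.9 [336.8  76.9] [0.454  0.4071] car [-0.0171  0.6122] rgb [ 99 162  98]
wrist thick1 0.81 [394.5 237.2] [0.5598 0.2283] car [0.0607 0.4196] rgb [47 72 40]
blob [ 309  126   40   54 1685] [329.5964 151.5074]
fit [0.4569 0.3302] car [-0.0258  0.5358] IoU 0.9350360910605219
d tool [0.0292 0.0108]
```

```bash
python3 -m inch '[[0.029,0.0108,0,0,0,0,0],[0,0,0,0,0,0,0],[0,0,0,0,0,0,0]]' 30|grep pos
python3 - <<'E'
from h import *
for i in range(2):
    k=calibration("wrist"); look("v5",()); s=telemetry.observe()
    p=fitv("v5",proj("wrist",[.457,.330,0],k),k); print("d tool", (car(p)-car(s["position"]))[::-1])
E
```

```text
position: [0.4568, 0.3304, 0.2312]
25.85 TCP [0.4568 0.3304 0.2312] [-3.1416  0.0002  1.7191] car [-0.0258  0.5361]
blob [ 300  150   39   60 1782] [318.6712 178.0365]
fit [0.457  0.3309] car [-0.0256  0.5365] IoU 0.9218830832902225
d tool [0.0009 0.0003]
25.9 TCP [0.4568 0.33   0.2312] [-3.1415  0.0004  1.7185] car [-0.0259  0.5356]
blob [ 300  149   39   60 1783] [318.7712 177.479 ]
fit [0.4569 0.3314] car [-0.0256  0.537 ] IoU 0.9233557742102537
d tool [0.0015 0.0003]
```

```bash
python3 -m inch '[[0.001,0,0.035,0,0,0,0],[0,0,0.045,0,0,0,0],[0,0,0.045,0,0,0,0],[0,0,0.042,0,0,0,0],[0,0,0,0,0,0,0]]' 30|grep -E 'pos|^force'
python3 -m inch '[[0,0,0,0,0,0,1],[0,0,0,0,0,0,1],[0,0,0,0,0,0,1],[0,0,0,0,0,0,1],[0,0,0,0,0,0,1]]' 30|grep -E 'pos|^force'
python3 -m inch '[[0,0,0,0,0,0,1],[0,0,0,0,0,0,1],[0,0,0,0,0,0,1]]' 30
python3 -m inch '[[0,0,-0.02,0,0,0,1],[0,0,-0.03,0,0,0,1],[0,0,-0.03,0,0,0,1],[0,0,-0.02,0,0,0,1],[-0.01,0,0,0,0,0,1]]' 30
```

```text
position: [0.4543, 0.3295, 0.0602]
force: [-0.9, 0.0, 1.4]
position: [0.4568, 0.3326, 0.0656]
force: [-3.3, -1.4, 14.7]
clock: 27.25
position: [0.4568, 0.3325, 0.0656]
tool_rot: [3.14, -0.001, 1.72]
force: [-3.1, -1.3, 14.7]
grip_width: 0.025
finger_force: 29.6
clock: 27.75
position: [0.4586, 0.3238, 0.1671]
tool_rot: [3.138, -0.003, 1.721]
force: [0.0, -0.5, -2.5]
grip_width: 0.0249
finger_force: 30.2
```

```bash
python3 -m inch '[[-0.03,-0.007,0,0,0,0,1],[-0.03,-0.007,0,0,0,0,1],[-0.03,-0.006,0,0,0,0,1],[-0.03,0,0,0,0,0,1],[-0.03,0,0,0,0,0,1]]' 30 | grep pos
python3 -m inch '[[-0.03,0,0,0,0,0,1],[-0.03,0,0,0,0,0,1],[-0.03,0,0,0,0,0,1],[-0.03,0,0,0,0,0,1],[-0.03,-0.013,0,0,0,0,1]]' 30 | grep pos
python3 -m inch '[[-0.03,-0.013,0,0,0,0,1],[-0.03,-0.012,0,0,0,0,1],[-0.03,0,0,0,0,0,1],[-0.03,0,0,0,0,0,1],[-0.03,0,0,0,0,0,1]]' 30|grep pos
python3 -m inch '[[-0.03,0,0,0,0,0,1],[-0.03,0,0,0,0,0,1],[-0.03,0,0,0,0,0,1],[-0.023,0,0,0,0,0,1],[0,0,0,0,0,0,1]]' 30|grep pos
python3 -m inch '[[0,0,0,0,0,0,1],[0,0,0,0,0,0,1]]' 30
python3 - <<'E'
from h import *
k=calibration("wrist"); look("c3",()); s=telemetry.observe(); b=s["position"][2]-.0656
p=fitv("c3",proj("wrist",np.r_[s["position"][:2],b],k),k,b); print("off",car(p)-car(s["position"]))
E
```

```text
position: [0.4598, 0.169, 0.1638]
position: [0.4701, 0.019, 0.1638]
position: [0.4666, -0.133, 0.1638]
position: [0.483, -0.2466, 0.1636]
clock: 29.95
position: [0.4836, -0.2425, 0.1639]
tool_rot: [-3.141, -0.001, 1.72]
force: [-0.7, 0.4, -2.0]
grip_width: 0.0251
finger_force: 30.1
29.95 TCP [ 0.4836 -0.2425  0.1639] [-3.141  -0.0007  1.7203] car [-0.0851 -0.0344]
blob [ 281  189   77  169 9829] [318.6914 275.3467]
fit [ 0.484  -0.2435] car [-0.0848 -0.0355] IoU 0.950425344675858
off [ 0.     -0.0012]
```

```bash
python3 -m inch '[[0,0.002,0.02,0,0,0,1],[0,0,0.03,0,0,0,1],[0,0,0.02,0,0,0,1],[0,0,0.01,0,0,0,1],[0,0,0,0,0,0,1]]' 30|grep -E 'pos|^force'
python3 -m inch '[[0,0.012,0,0,0,0,1],[0,0.012,0,0,0,0,1],[0,0.012,0,0,0,0,1],[0,0.012,0,0,0,0,1],[0,0,0,0,0,0,1]]' 30|grep -E 'pos|^force'
python3 -m inch '[[0,0,0.001,0,0,0,1],[0,0.01,0,0,0,0,1],[0,0,0,0,0,0,1]]' 30|grep -E 'pos|^force'
python3 -m inch '[[0,0.01,0,0,0,0,1],[0,0.008,0,0,0,0,1],[0,0,0,0,0,0,1]]' 30|grep -E 'pos|^force'
python3 - <<'E'
from h import *
s=telemetry.observe();print(car(s["position"]),s["position"],s["force"])
E
```

```text
position: [0.4856, -0.2423, 0.0835]
force: [-0.1, -0.2, -1.3]
position: [0.5356, -0.235, 0.0844]
force: [0.6, 0.8, -1.3]
position: [0.5445, -0.234, 0.0833]
force: [-0.8, -0.5, -2.5]
position: [0.5625, -0.2311, 0.0832]
force: [0.6, 0.7, -2.7]
[-0.0054 -0.035 ] [ 0.5625 -0.2311  0.0832] [ 0.6247  0.723  -2.6787]
```

```bash
python3 -m inch '[[0,0.003,0,0,0,0,1],[0,0.0025,0,0,0,0,1],[0,0,0,0,0,0,1]]' 30|grep -E 'pos|^force'
python3 -m inch '[[0,0.0015,0,0,0,0,1],[0,0,0,0,0,0,1]]' 30|grep -E 'pos|^force'
python3 -m inch '[[0,0,0.0013,0,0,0,1],[0,0.001,0.0005,0,0,0,1],[0,0,0,0,0,0,1],[0,0,0,0,0,0,1]]' 30|grep -E 'pos|^force'
python3 - <<'E'
from h import *
s=telemetry.observe();print(car(s["position"]))
E
```

```text
position: [0.5669, -0.2308, 0.0832]
force: [-0.1, -0.1, -1.9]
position: [0.5681, -0.2306, 0.0832]
force: [0.5, 0.7, -1.7]
position: [0.5685, -0.2308, 0.0818]
force: [-5.2, 0.7, 8.3]
[ 0.0006 -0.0356]
```

```bash
python3 -m inch '[[0,0.0015,0,0,0,0,1],[0,0,0,0,0,0,1],[0,0,0,0,0,0,1]]' 30|grep -E 'pos|^force'
python3 -m inch '[[0,0,0,0,0,0,0.5],[0,0,0,0,0,0,0],[0,0,0,0,0,0,0],[0,0,-0.02,0,0,0,0],[0,0,-0.04,0,0,0,0]]' 30|grep -E 'pos|^force'
python3 -m inch '[[0,0,-0.045,0,0,0,0],[0,0,-0.045,0,0,0,0],[0.045,-0.008,0,0,0,0,0],[0.045,-0.008,0,0,0,0,0],[0.045,-0.008,0,0,0,0,0]]' 30|grep -E 'pos|^force'
python3 -m inch '[[0,0,0,0,0,0,0],[0,0,0,0,0,0,0]]' 30|grep -E 'pos|^force'
python3 - <<'E'
from h import *
look("f",("vase1","knob"),("wrist","top"))
a=cv2.imread("pics/fwrist.png"); b=cv2.imread("pics/ftop.png")[140:300,130:530]
cv2.imwrite("pics/fz.png",np.vstack([cv2.resize(a[100:400,150:550],(640,300*640//400),interpolation=2)[:330],cv2.resize(b,(640,256),interpolation=2)]))
E
```

```text
position: [0.569, -0.2309, 0.0819]
force: [-11.4, 0.3, 14.9]
position: [0.5693, -0.2296, 0.1398]
force: [1.3, -0.7, 1.1]
position: [0.5262, -0.0989, 0.2316]
force: [2.1, 0.9, -0.3]
position: [0.527, -0.0994, 0.2318]
force: [-0.3, -0.1, 0.1]
34.0 TCP [ 0.527  -0.0994  0.2318] [3.1409 0.     1.7217] car [-0.0208  0.1005]
wrist vase1 0.87 [215.7  14. ] [0.396  0.0475] car [-0.1283  0.2655] rgb [44 12 48]
wrist vase1 0.82 [337.5 171.5] [ 0.5502 -0.0989] car [0.0022 0.0975] rgb [41 69 40]
wrist vase1 0.79 [337.3 279.1] [ 0.5748 -0.245 ] car [ 0.0047 -0.0505] rgb [27 74 37]
wrist vase1 0.67 [335.3 223.6] [ 0.5588 -0.166 ] car [0.0007 0.0299] rgb [36 73 39]
wrist knob 0.93 [304.8  50.6] [0.4929 0.027 ] car [-0.0356  0.2306] rgb [108  59  33]
top vase1 0.69 [268.3 218.7] [0.5488 0.1091] car [0.032  0.3034] rgb [41 23 44]
top vase1 0.64 [291.8 274.8] [0.4016 0.0494] car [-0.1225  0.2664] rgb [37 16 38]
top knob 0.62 [305.2 241. ] [0.4887 0.013 ] car [-0.0419  0.2174] rgb [91 58 29]
```

View pics/fz.png

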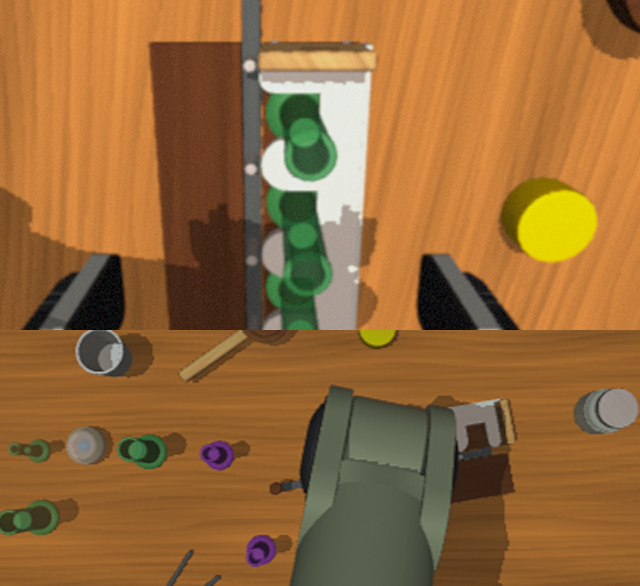

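All three green vases stand in slots 4, 3 and 2, hard against the slot ends. Everything else is where it was. Next I'll shut the keeper by the knob.

```bash
python3 -m inch '[[0.041,-0.0045,0,0,0,0,0],[0.041,-0.0045,0,0,0,0,0],[0.041,-0.0045,0,0,0,0,0],[0,0,0,0,0,0,0],[0,0,0,0,0,0,0]]' 25|grep -E 'pos|^force'
python3 -m inch '[[0,0,0.045,0,0,0,0],[0,0,0.045,0,0,0,0],[0,0,0.045,0,0,0,0],[0,0,0.045,0,0,0,0],[0,0,0.014,0,0,0,0]]' 25|grep -E 'pos|^force'
python3 -m inch '[[0,0,0,0,0,0,0],[0,0,0,0,0,0,1],[0,0,0,0,0,0,1],[0,0,0,0,0,0,1],[0,0,0,0,0,0,1]]' 25|grep -E 'pos|^force'
python3 -m inch '[[0,0,0,0,0,0,1],[0,0,0,0,0,0,1],[0,0,0,0,0,0,1]]' 25
python3 - <<'E'
from h import *
s=telemetry.observe();print(car(s["position"]))
E
```

```text
position: [0.4953, 0.0196, 0.2315]
force: [-0.3, -1.0, -0.0]
position: [0.4935, 0.0174, 0.0336]
force: [0.7, 0.6, 1.2]
position: [0.4957, 0.0194, 0.0383]
force: [-0.1, 0.3, -0.0]
clock: 36.1
position: [0.4955, 0.0194, 0.0381]
tool_rot: [3.141, -0.0, 1.72]
force: [-2.6, 0.0, 10.9]
grip_width: 0.0193
finger_force: 25.8
[-0.0342  0.2227]
```

```bash
python3 -m inch '[[0,0,-0.001,0,0,0,1],[-0.008,0,0,0,0,0,1],[-0.008,0,0,0,0,0,1],[-0.008,0,0,0,0,0,1],[-0.006,0,0,0,0,0,1]]' 35|grep -E 'pos|^force'
python3 -m inch '[[-0.004,0,0,0,0,0,1],[-0.002,0,0,0,0,0,1],[0,0,0,0,0,0,1]]' 35|grep -E 'pos|^force'
python3 -m inch '[[-0.002,0,0,0,0,0,1],[0,0,0,0,0,0,1],[0,0,0,0,0,0,1]]' 35|grep -E 'pos|^force'
python3 - <<'E'
from h import *
s=telemetry.observe();print(car(s["position"]))
E
```

```text
position: [0.5, -0.0113, 0.0384]
force: [4.2, 3.5, -10.8]
position: [0.5006, -0.0151, 0.0384]
force: [1.6, 13.5, -8.0]
position: [0.5006, -0.0152, 0.0384]
force: [0.6, 25.3, -4.6]
[-0.0343  0.1877]
```

Firm against the stop at knob y 0.188, so the rail is shut. I'll release, retreat and verify.

```bash
python3 -m inch '[[0.002,0,0,0,0,0,1],[0,0,0,0,0,0,0],[0,0,0,0,0,0,0],[0,0,0,0,0,0,0],[0,0,-0.02,0,0,0,0]]' 25|grep -E 'pos|^force'
python3 -m inch '[[0,0,-0.045,0,0,0,0],[0,0,-0.045,0,0,0,0],[0,0,-0.045,0,0,0,0],[-0.04,0.014,-0.04,0,0,0,0],[-0.043,0.015,0,0,0,0,0]]' 25|grep -E 'pos|^force'
python3 -m inch '[[0,0,0,0,0,0,0],[0,0,0,0,0,0,0],[0,0,0,0,0,0,0]]' 25|grep -E 'pos|^force'
python3 - <<'E'
from h import *
k=calibration("wrist"); look("g",("vase1","knob"))
im=cv2.imread("pics/gwrist.png")
for y in(.105,.035,-.035,-.105):
    w=lambda x,yy,z:np.r_[np.array(Q[:2])+x*ex+yy*ey,z]
    print("peg exp",proj("wrist",w(-.034,y,.046),k))
    if y>-.1:
        t=np.linspace(0,6.283,60)
        for z,r in((.128,.013),(.024,.024)):
            pts=np.array([proj("wrist",w(r*np.cos(a),y+r*np.sin(a),z),k) for a in t]); cv2.polylines(im,[(pts*16).astype(np.int32)],True,(255,0,255),1,shift=4)
    cv2.circle(im,tuple(int(v) for v in proj("wrist",w(-.034,y,.046),k)),5,(0,255,255),1)
cv2.imwrite("pics/gz.png",cv2.resize(im[20:370,200:440],None,fx=1.7,fy=1.7,interpolation=2))
E
```

```text
position: [0.4994, -0.0169, 0.0572]
force: [0.2, 1.1, 0.6]
position: [0.5408, -0.0888, 0.2328]
force: [0.9, 0.2, 0.1]
position: [0.5382, -0.0883, 0.2274]
force: [0.6, 0.1, -0.2]
38.5 TCP [ 0.5382 -0.0883  0.2274] [-3.1407 -0.0004  1.72  ] car [-0.008   0.1099]
wrist vase1 0.8 [203.4  22.1] [0.3961 0.0488] car [-0.128   0.2667] rgb [52 27 53]
wrist vase1 0.62 [326.6 180. ] [ 0.5493 -0.0991] car [0.0013 0.0975] rgb [34 67 34]
wrist vase1 0.59 [324.7 232.5] [ 0.5576 -0.1671] car [-0.0006  0.029 ] rgb [36 72 37]
wrist vase1 0.57 [327.4 284.9] [ 0.573  -0.2419] car [ 0.0033 -0.0472] rgb [34 74 43]
wrist knob 0.85 [294.2  98.5] [ 0.4991 -0.0123] car [-0.0353  0.1909] rgb [115  65  38]
wrist knob 0.37 [323.3 281.3] [ 0.5667 -0.2373] car [-0.0022 -0.0417] rgb [52 84 50]
peg exp [294.2132 183.6318]
peg exp [295.7501 243.9423]
peg exp [297.114  297.4653]
peg exp [298.3327 345.2854]
```

View pics/gz.png

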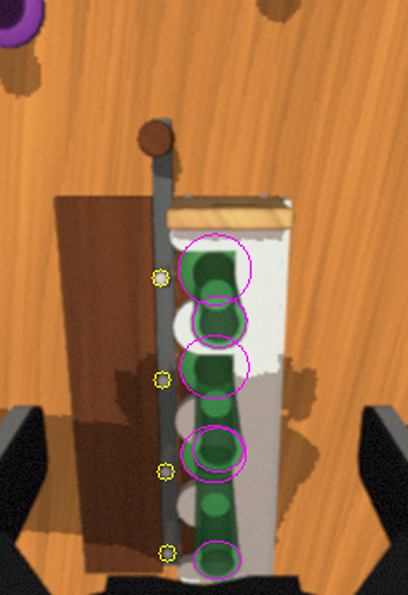

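The pegs stand exactly at their shut positions, and the vase rims match the fully seated outlines. Handing in.

```bash
python3 -c "
from workcell import bot; print(bot.job_done())"
```

```text
the job is handed in; nothing more can be done
None
```

The job is handed in: the three middle-size green vases on the bench stand fully home in slots 2, 3 and 4, the keeper rail is fully shut, nothing was knocked over, and the last pictures showed nothing else moved.

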